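# Fit the loopback plug to the bench tester

### The job

Pick up the test plug with the straight bar grip, push it fully home into the round bayonet socket on the tester's sloping panel with its two side lugs going through the socket's two slots, then turn it clockwise (as seen facing the panel) until it comes up against its stop, and let go. Leave the round-headed cap, the circuit board and the meter where they are.

Things in the scene. Friction and masses are not known exactly. Their poses are not given: they have to be found in the camera images.
- plug: Loose test plug, 51 mm tall, standing on its nose: aluminium nose 31 mm diameter, 19 mm long; on it two lugs, one each side, 9 mm wide, 2 to 8 mm above the nose end, reaching 20.5 mm from the axis; flange 48 mm diameter at 19 to 24 mm; black bar grip above. 110 to 225 g. Origin: centre of the nose's end face; z: axis, nose to grip; x: line of the lugs and of the bar (half turn about z alike).
- plug_grip (a point): Centre of the plug's black bar grip, 37.5 mm above the plug's origin. The bar is 44 mm long (plug x), 14 mm thick (plug y) and 27 mm tall (24 to 51 mm above the nose end).
- socket: Round metal bayonet socket, 56 mm across, on the tester's panel, which slopes 26 deg, facing up and away from the robot. Origin: on its axis at the panel face; z out of the panel, x up the slope. Lip top at z = 18 mm, floor at 1.5 mm, where the nose end rests when home. Below the lip (z < 10 mm) the lugs turn 60 deg clockwise to end stops: the bar then lies along x, up and down the slope.
- socket_slot (a point): One of the two slots in the socket's lip, at lip-top height (z = 18 mm), 20 mm from the axis, 60 deg counter-clockwise of the socket's x axis seen facing the panel; the other is half a turn round. Slots are 14 mm wide and reach 22.5 mm from the axis; the lip's bore between them is 35 mm. From the slots the plug cannot turn counter-clockwise more than about 10 deg.
- console: The pale grey bench tester, a fixed wedge-shaped case 180 mm deep (x), 200 mm wide (y), 30 mm high at its front edge (local -x, which faces away from the robot, towards the far side of the table), rising at 26 deg to 108 mm at its back, nearest the robot. Origin: centre of its underside. The socket's origin is at x = -5, y = 0, z = 71.5 mm in this frame.
- cap: Bystander: a loose cap like the plug but with a round black head of 34 mm diameter and no lugs, 48 mm tall, standing on the table on the other side of the tester. Origin: centre of its underside.
- board: Bystander: loose green circuit board 110 x 160 mm, 30 mm tall with its parts, lying beyond and to one side of the tester. Origin: centre of its underside.
- meter: Bystander: loose grey hand-held multimeter 150 x 75 mm, 40 mm tall, lying beyond and to one side of the tester. Origin: centre of its underside.
Mind the look-alikes: they are no part of the job. Leave any orange or yellow look-alike of the plug alone.

How it is judged:
By the outcome, as a careful person would: the job done as asked, in the order asked, and still so for the second after the job is handed in, with the robot touching nothing.
It also fails if it takes over 48 s, if anything falls off the work surface, if the arm or the gripper's body presses on something with over 40 N, if the wrist force passes 120 N, or if a joint passes its speed limit or range.

### The arm

A 6-joint arm with a two-finger parallel gripper is mounted at the origin on the work surface. World frame = base frame: x ahead of the robot, y to its left, z up, the work surface at z = 0. Lengths are in mm, angles in rad, forces in N, time in s.
With the tool pointing down it reaches from about 275 to 1000 mm from the base axis. Payload 8.4 kg.
Tool frame: the origin (TCP) lies at the centre of the arm's flange, where the gripper is bolted on; the fingertips stand r.tip_extent ahead of it and the grasp point (between the pads) lies 155 mm ahead of it (r.tip_extent is the distance from the TCP to the fingertips, in mm); z points along the fingers, y is the direction in which the jaws open and shut (so a half turn about z gives the same grasp; the last joint's range is limited). The gripper opens to 85 mm and grips with 20 to 120 N. Pads are 22 mm wide; open, the fingers measure 114 mm over their backs; the gripper's body (76 mm by 85 mm) begins 54 mm behind the grasp point. The pads swing forward as they close: fully open they stand 13 mm farther back than shut.
Start: joints at [-1.115, 0.353, 1.633, -0, 1.155, -0.002], TCP at [276.234, -560.646, 404.681] pointing down, gripper open.
Joint ranges: [-2.63, 2.63], [-0.92, 2.1], [0.06, 2.66], [-1.3, 4.44], [0, 2.69], [-3.02, 3.02]. Speed limits (rad/s): [2.22, 2.22, 2.79, 3.14, 3.14, 3.14].

### API

Orientations are given as [roll, pitch, yaw] about the fixed x, y, z axes, in that order (R = Rz(yaw) Ry(pitch) Rx(roll)).
In Python, from rig import sense, grab_frame, job, r gives the robot as it stands. The module is installed in compiled form; this text tells all that it offers.
- The arm moves only by the shell command python3 -m creep 'ROWS' [FORCE]. ROWS is JSON, a list of rows, each a list of 7 numbers: the turn, a rotation vector about the tool's x, y, z in rad, then the shift along the tool's x, y, z in mm, then the closure, from 0 (fully open) to 1 (shut). In form: [[wx, wy, wz, dx, dy, dz, fingers], ...]. A call has 1 to 10 rows; each row shifts and turns the pose as measured when the row begins, along the tool's axes as they then stand; what a row does not reach is not made up. A row lasts 1/12 s, in which the tool goes at most 41.7 mm and 7.16 degrees, less where a joint would pass 70% of its speed; a pose out of reach is approached as far as the arm can. A call with a gripper value outside its range is refused whole. The fingers move at their own pace and stop on an object; FORCE is the grip in N (left out, the last holds). Time passes only in rows, so rows that do not move let the fingers close. It gives the time, the measured TCP pose, the force and the opening at its end, in the units of the state.
- sense(): the state, without advancing time (a new reading comes with each control period).
- grab_frame(name): name is "scene" or "top" or "wrist"; returns a dict with "color" (480x640x3 uint8, red, green, blue), "mtx" (3x3 intrinsics, pixels), "distortion" ([k1, k2, p1, p2, k3] as OpenCV has them; the pictures are not rectified), "T" (4x4, takes a point from camera to world coordinates). Camera axes: x right, y down, z forward; pixel columns grow to the right and rows downward; lengths in mm; the calibration is good to about 2 mm. A picture is of the moment at which its call begins. There is no depth.
- job.sign_off(): hands the job in, once; it reports no verdict.
The state is a dict: "clock": time; "qpos": joint angles; "qvel": joint speeds; "joint_efforts": joint torques, N m; "eef_pos": TCP position; "tcp_rot": TCP orientation; "contact_force": force on the tool from outside, world axes, zero at the start; "wrist_torque": the same for the moment, N m; "opening": opening from 0.0 (shut) to 1.0 (fully open).
Only numpy, scipy, OpenCV 4.12 (cv2) and the standard library are available. Lean on these libraries where they do the work, as an engineer would, in place of code of your own. Each camera call takes 0.05 s, during which the arm holds its last target.

## Working session

There is one attempt and no reset: what is moved stays moved. The work goes in short steps, Python scripts to look and compute and a shell command to move; the robot and the scene stay as the last step left them, time stands still between calls to the robot, and variables do not carry over. Pictures are saved under pics/ and viewed, and the job is handed in when it is done.

```bash
mkdir -p pics; python3 - <<'E'
from rig import sense, grab_frame, job, r
import cv2,numpy as np
s=sense();print(s, r.tip_extent)
for n in ["scene","top","wrist"]:
    f=grab_frame(n);cv2.imwrite(f"pics/{n}0.png",f["color"][:,:,::-1]);print(n,f["mtx"].tolist(),f["distortion"],np.round(f["T"],3).tolist())
E
```

```text
{'clock': 0.0, 'qpos': array([-1.11543400e+00,  3.53631543e-01,  1.63414855e+00, -3.06289704e-05,
        1.15515860e+00, -2.37455605e-03]), 'qvel': array([-0.00044344,  0.00151899, -0.00049125,  0.00025464, -0.00066235,
       -0.00099697]), 'joint_efforts': array([-1.68011342e-03, -6.05248475e+01, -3.42072165e+01, -1.48850827e-04,
        9.10782226e-03, -6.32746463e-06]), 'eef_pos': array([ 276.10558962, -560.44229616,  403.9657094 ]), 'tcp_rot': array([-3.14024655e+00,  2.48081906e-05,  4.57749283e-01]), 'contact_force': array([-0.54763656,  0.3287326 ,  0.52704219]), 'wrist_torque': array([-0.00492931,  0.01932325, -0.0351977 ]), 'opening': 1.0005119734330516} 173.4
scene [[601.1220462123435, 0.0, 310.0572756514735], [0.0, 601.1220462123435, 237.87136381649765], [0.0, 0.0, 1.0]] [-0.18778633  0.          0.          0.          0.        ] [[-0.805, 0.365, -0.468, 1106.59], [0.593, 0.517, -0.617, 791.54], [0.017, -0.774, -0.633, 891.964], [0.0, 0.0, 0.0, 1.0]]
top [[604.6116551039112, 0.0, 314.3902687649509], [0.0, 604.6116551039112, 244.06434491974912], [0.0, 0.0, 1.0]] [0.01176602 0.         0.         0.         0.        ] [[0.017, -0.998, 0.054, 459.054], [-1.0, -0.018, -0.018, 33.939], [0.019, -0.054, -0.998, 1241.891], [0.0, 0.0, 0.0, 1.0]]
wrist [[367.67242823064356, 0.0, 318.9684045640244], [0.0, 367.67242823064356, 244.2000514683817], [0.0, 0.0, 1.0]] [-0.00201235  0.          0.          0.          0.        ] [[0.442, -0.866, -0.233, 335.967], [-0.897, -0.427, -0.114, -530.846], [-0.001, 0.259, -0.966, 372.761], [0.0, 0.0, 0.0, 1.0]]
```

View pics/scene0.png

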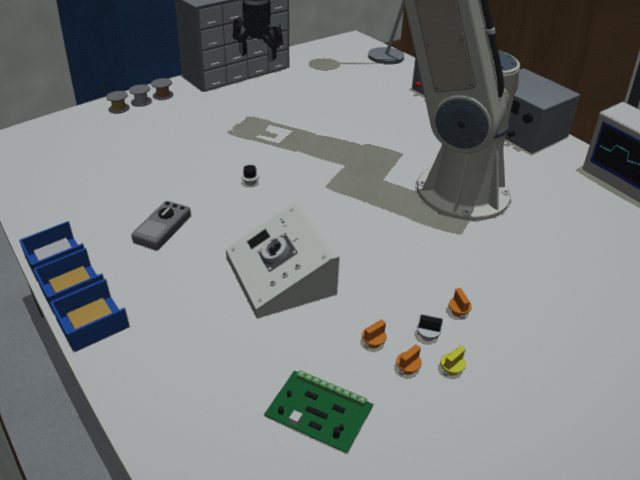

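View pics/top0.png

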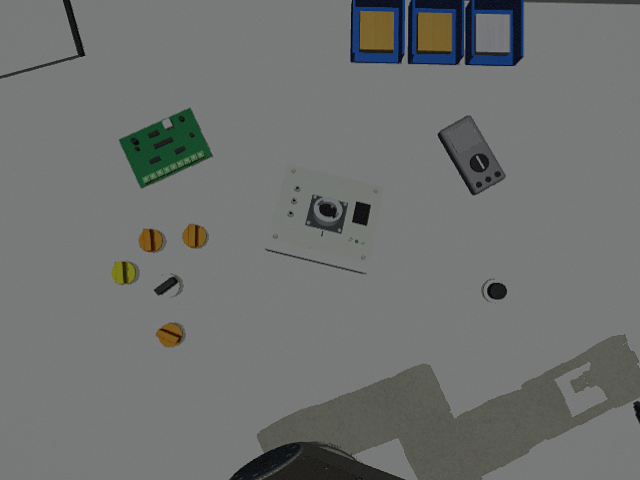

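View pics/wrist0.png

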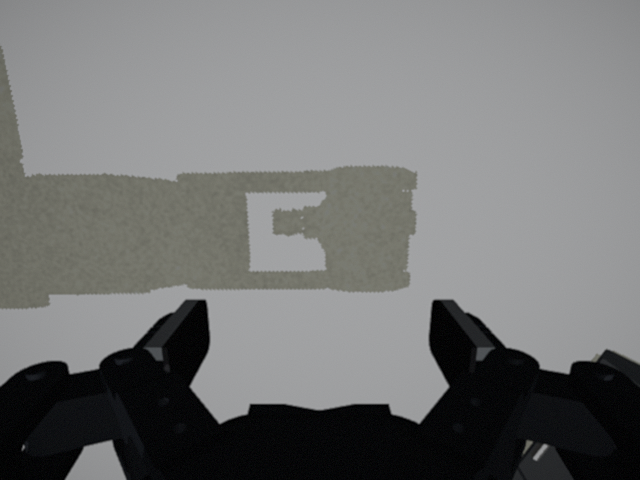

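Candidates in top view: the black bar on a silver flange (169,286) has a bar grip and is neither orange nor yellow, so it fits the plug. The black-headed piece at (495,291) is the round cap. The orange ones (150,240), (195,236), (170,335) and the yellow one (124,273) are look-alikes. I'll confirm with an enlarged crop.

```bash
python3 - <<'E'
import cv2,numpy as np
a=cv2.imread("pics/top0.png");s=cv2.imread("pics/scene0.png")
g=lambda im:np.clip(im.astype(float)*1.0,0,255).astype(np.uint8)
A=cv2.resize(a[240:320,110:216],(400,300),interpolation=cv2.INTER_CUBIC)
B=cv2.resize(s[285:375,370:490],(400,300),interpolation=cv2.INTER_CUBIC)
C=cv2.resize(a[160:280,260:420][:,:],(400,300),interpolation=cv2.INTER_CUBIC)
D=cv2.resize(s[200:320,215:375],(400,300),interpolation=cv2.INTER_CUBIC)
A=cv2.convertScaleAbs(A,alpha=1.6);C=cv2.convertScaleAbs(C,alpha=1.6)
cv2.imwrite("pics/crop0.png",np.vstack([np.hstack([A,B]),np.hstack([C,D])]))
E
```

```text
(no output)
```

View pics/crop0.png

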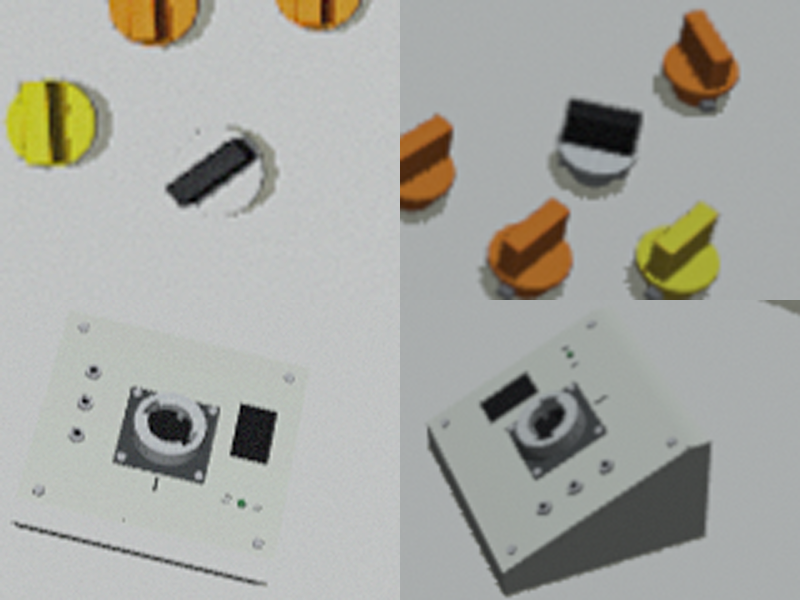

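```bash
python3 - <<'E'
import cv2,numpy as np
a=cv2.convertScaleAbs(cv2.imread("pics/top0.png"),alpha=1.7);s=cv2.imread("pics/scene0.png")
def crop(im,x,y,w,h,k,name):
    c=cv2.resize(im[y:y+h,x:x+w],None,fx=k,fy=k,interpolation=cv2.INTER_CUBIC)
    for i in range(0,w,10): cv2.putText(c,str(x+i),(i*k,8),0,.3,(0,0,255));cv2.line(c,(i*k,10),(i*k,14),(0,0,255))
    for j in range(0,h,10): cv2.putText(c,str(y+j),(0,j*k+4),0,.3,(0,0,255))
    cv2.imwrite(name,c)
crop(a,262,156,130,96,6,"pics/c1.png")
crop(a,262,180,130,96,6,"pics/c1b.png")
crop(s,220,200,130,96,6,"pics/c2.png")
E
```

```text
(no output)
```

View pics/c1.png

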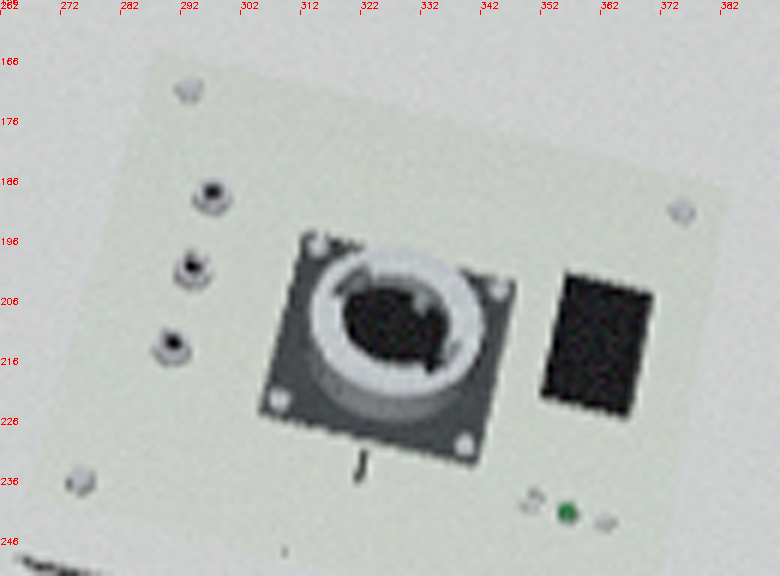

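View pics/c1b.png

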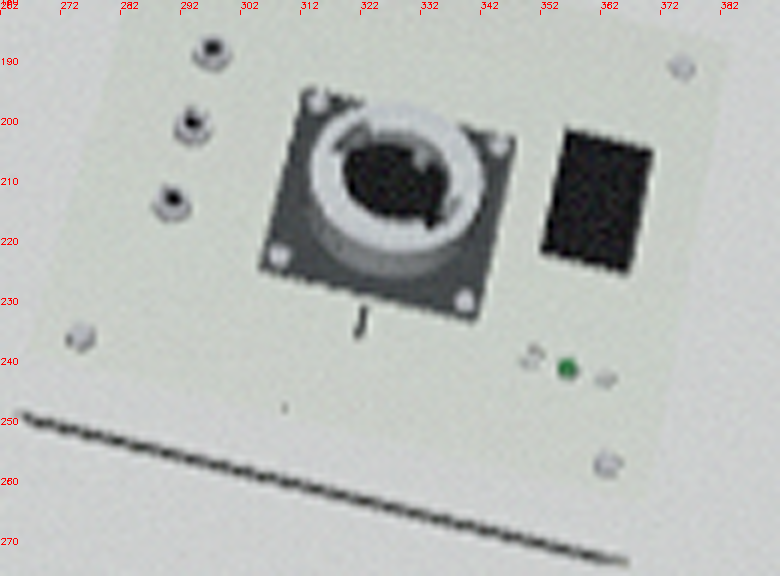

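View pics/c2.png

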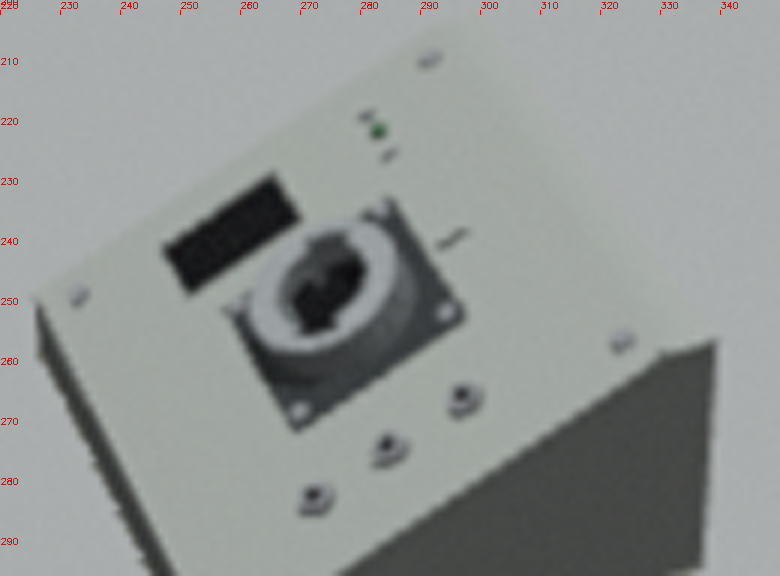

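```bash
cat > h.py <<'E'
import cv2,numpy as np
from rig import sense, grab_frame, job, r
from scipy.spatial.transform import Rotation as Rot
def ray(f,p):
    q=cv2.undistortPoints(np.array([[p]],float),np.array(f["mtx"]),np.array(f["distortion"])).ravel()
    T=np.array(f["T"]);d=T[:3,:3]@np.r_[q,1];return T[:3,3],d/np.linalg.norm(d)
def onz(f,p,z):
    o,d=ray(f,p);return o+d*(z-o[2])/d[2]
def tri(fs,ps):
    A=np.zeros((3,3));b=np.zeros(3);R=[]
    for f,p in zip(fs,ps):
        o,d=ray(f,p);P=np.eye(3)-np.outer(d,d);A+=P;b+=P@o;R.append((o,d))
    X=np.linalg.solve(A,b);return X,max(np.linalg.norm(np.cross(X-o,d)) for o,d in R)
def proj(f,X):
    T=np.linalg.inv(np.array(f["T"]));rv=cv2.Rodrigues(T[:3,:3])[0]
    return cv2.projectPoints(np.array(X,float).reshape(-1,3),rv,T[:3,3],np.array(f["mtx"]),np.array(f["distortion"]))[0].reshape(-1,2)
def toolR(s=None):
    s=s or sense();return Rot.from_euler('xyz',s["tcp_rot"])
E
cat > m.py <<'E'
from h import *
t=grab_frame("top");s=grab_frame("scene")
import pickle;pickle.dump((t,s),open("f.pkl","wb"))
pairs={'lip':((328.2,209.5),(274,248)),'pTR':((293.5,171.2),None),
'sc_FR':((375.7,191.2),(233.2,249.3)),'sc_BR':((363.2,257.5),(291.7,210.2)),'sc_BL':((275.5,236.2),(323.7,257)),
'b1':((339.5,230.2),(283.3,234.7)),'b2':((308.5,222.5),(294.5,252.2)),'b3':((314.8,196.8),(269.8,268.5))}
for k,(a,b) in pairs.items():
    if b: X,e=tri((t,s),(a,b));print(k,np.round(X,1),round(e,1))
for im,f,w in ((t,'top',(150,270,190,303)),(s,'scene',(414,310,446,345))):
    g=cv2.cvtColor(im["color"],cv2.COLOR_RGB2GRAY);x0,y0,x1,y1=w
    m=(g[y0:y1,x0:x1]<(45 if f=='top' else 60)).astype(np.uint8)
    cs=cv2.findContours(m,0,2)[0];c=max(cs,key=cv2.contourArea)+[x0,y0]
    M=cv2.moments(c);cen=(M['m10']/M['m00'],M['m01']/M['m00']);bx=cv2.boxPoints(cv2.minAreaRect(c));print(f,cen,bx.round(1).tolist(),g[y0:y1,x0:x1].min())
    for z in (37.5,51): print(z,[onz(im,p,z)[:2].round(1).tolist() for p in [cen,*bx]])
E
python3 m.py
```

```text
lip [589.5 -12.9  83.5] 0.2
sc_FR [ 633.9 -110.1   34.2] 0.3
sc_BR [497.6 -79.8 101.4] 0.2
sc_BL [535.3  86.3 102. ] 0.7
b1 [550.1 -35.4  85.8] 0.6
b2 [563.6  24.5  85.4] 0.3
b3 [617.1  12.7  59.3] 0.6
top (165.90400843881855, 285.4345991561181) [[153.60000610351562, 289.5], [173.0, 275.0], [177.8000030517578, 281.3999938964844], [158.39999389648438, 295.8999938964844]] 4
37.5 [[437.6, 304.1], [429.2, 327.9], [458.4, 290.7], [445.9, 280.9], [416.7, 318.1]]
51 [[437.8, 301.0], [429.5, 324.6], [458.4, 287.8], [446.1, 278.1], [417.2, 314.9]]
scene (429.8735395189003, 322.93470790378) [[417.79998779296875, 326.70001220703125], [420.6000061035156, 314.3999938964844], [441.70001220703125, 319.0], [438.8999938964844, 331.3999938964844]] 7
37.5 [[439.0, 302.9], [465.1, 296.1], [437.7, 275.5], [412.7, 309.4], [440.5, 329.3]]
51 [[449.6, 310.6], [475.3, 303.9], [448.2, 283.6], [423.6, 317.1], [451.1, 336.6]]
```

The crop confirms it: a black bar on a silver flange, at top (166,285). I'll swing over towards it, then refine with the wrist camera.

```bash
python3 -m creep '[[0,0,-0.066,41,-1,0,0],[0,0,-0.066,41,-3,3,0],[0,0,-0.066,41,-3,3,0],[0,0,-0.066,41,-3,3,0],[0,0,-0.066,41,-3,3,0],[0,0,-0.066,41,-3,3,0],[0,0,-0.066,41,-3,3,0],[0,0,-0.066,41,-3,3,0],[0,0,-0.066,41,-3,3,0],[0,0,-0.066,41,-3,3,0]]' 60
cat >> h.py <<'E'
def goal(P,R,s=None):
    s=s or sense();R0=toolR(s)
    d=R0.inv().apply(np.array(P)-s["eef_pos"]);w=(R0.inv()*R).as_rotvec()
    print("clock",round(s["clock"],2),"rotvec",w.round(3),"shift",d.round(1),"F",s["contact_force"].round(1),"q",s["qpos"].round(2),"op",round(s["opening"],3))
def downR(h): # tool down with y heading h deg
    h=np.radians(h);y=np.array([np.cos(h),np.sin(h),0]);z=np.array([0,0,-1.]);return Rot.from_matrix(np.c_[np.cross(y,z),y,z])
E
python3 -c "
from h import *
goal([438,303,300],downR(38.1))"
```

```text
clock: 1.08
eef_pos: [550.7, -265.2, 375.9]
tcp_rot: [3.139, 0.004, 1.134]
contact_force: [0.3, -0.2, 1.2]
opening: 1.007
clock 1.08 rotvec [ 1.000e-03  5.000e-03 -1.102e+00] shift [ 467.5 -342.6   73.2] F [ 0.3 -0.2  1.2] q [-0.45  0.36  1.69 -0.    1.09 -0.01] op 1.007
```

```bash
python3 -m creep '[[0,0,-0.072,40,-4,7,0],[0,0,-0.072,40,-4,7,0],[0,0,-0.072,40,-4,7,0],[0,0,-0.072,40,-4,7,0],[0,0,-0.072,40,-4,7,0],[0,0,-0.072,40,-4,7,0],[0,0,-0.072,40,-4,7,0],[0,0,-0.072,40,-4,7,0],[0,0,-0.072,40,-4,7,0],[0,0,-0.072,40,-4,7,0]]' >/dev/null
python3 -c "
from h import *
goal([438,303,300],downR(38.1))"
```

```text
clock 1.92 rotvec [ 0.006  0.009 -0.345] shift [195.2 -57.    1.7] F [ 0.4  0.7 -0.7] q [ 0.24  0.38  1.84 -0.01  0.91 -0.07] op 1.003
```

```bash
python3 -m creep '[[0,0,-0.07,40,-8,0,0],[0,0,-0.07,40,-7,0,0],[0,0,-0.07,40,-4,0,0],[0,0,-0.07,40,0,0,0],[0,0,-0.065,36,2,0,0],[0,0,0,0,0,0,0]]' >/dev/null
python3 -c "
from h import *
goal([438,303,300],downR(38.1))"
```

```text
clock 2.42 rotvec [0.005 0.008 0.027] shift [ -5.5 -11.6   0. ] F [-0.4 -0.5  0.1] q [ 0.62  0.35  1.9  -0.01  0.88 -0.07] op 1.003
```

```bash
python3 -m creep '[[0.005,0.008,0.027,-5.5,-11.6,0,0],[0,0,0,0,0,0,0]]' >/dev/null
python3 - <<'E'
from h import *
goal([438,303,300],downR(38.1))
f=grab_frame("wrist");cv2.imwrite("pics/w1.png",f["color"][:,:,::-1])
g=cv2.cvtColor(f["color"],cv2.COLOR_RGB2GRAY)
print(proj(f,[[438,303,51],[438,303,24]]))
E
```

```text
clock 2.58 rotvec [-0.001 -0.     0.003] shift [-2.3  0.7 -0.2] F [-0.6 -0.6 -0.7] q [ 0.61  0.34  1.92  0.    0.88 -0.06] op 0.999
[[318.59356282 258.37291852]
 [318.67145597 246.74740201]]
```

View pics/w1.png

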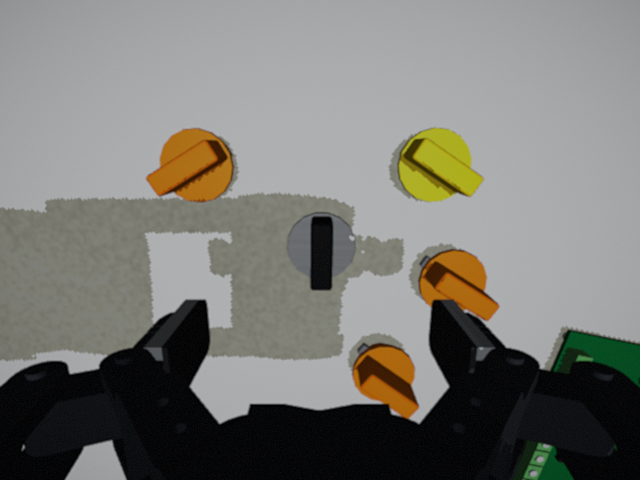

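```bash
python3 - <<'E'
from h import *
f=grab_frame("wrist");g=cv2.cvtColor(f["color"],cv2.COLOR_RGB2GRAY)
x0,y0,x1,y1=280,205,362,297
m=(g[y0:y1,x0:x1]<45).astype(np.uint8)
c=max(cv2.findContours(m,0,2)[0],key=cv2.contourArea)+[x0,y0]
bx=cv2.boxPoints(cv2.minAreaRect(c));print(bx.round(1).tolist())
for v in range(212,296,6):
    xs=np.where(g[v,290:350]<45)[0]
    print(v,(xs.min()+290,xs.max()+290) if len(xs) else None)
for p in ((321.5,290.5),(311,290.5),(332,290.5)):print(onz(f,p,51).round(1))
hs=cv2.cvtColor(f["color"],cv2.COLOR_RGB2HSV)
m2=((g[y0:y1,x0:x1]>95)&(g[y0:y1,x0:x1]<135)).astype(np.uint8)
cv2.imwrite("pics/w1c.png",cv2.resize(f["color"][200:300,265:380,::-1],None,fx=6,fy=6,interpolation=cv2.INTER_CUBIC))
# predicted bar ends
a=np.radians(-51.9);u=np.array([np.cos(a),np.sin(a),0])
s=sense();X=s["eef_pos"].copy();X[2]=0
for k in (-22,22):print(proj(f,[438,303,51]+k*u))
E
```

```text
[[309.0, 216.0], [329.0, 216.0], [329.0, 288.0], [309.0, 288.0]]
212 None
218 (np.int64(310), np.int64(328))
224 (np.int64(309), np.int64(329))
230 (np.int64(309), np.int64(329))
236 (np.int64(309), np.int64(329))
242 (np.int64(309), np.int64(329))
248 (np.int64(309), np.int64(329))
254 (np.int64(309), np.int64(329))
260 (np.int64(309), np.int64(329))
266 (np.int64(309), np.int64(329))
272 (np.int64(309), np.int64(328))
278 (np.int64(309), np.int64(328))
284 (np.int64(309), np.int64(328))
290 None
[454.2 287.9  51. ]
[448.9 283.8  51. ]
[459.4 292.   51. ]
[[316.20733714 222.78401216]]
[[316.14028873 290.70168714]]
```

View pics/w1c.png

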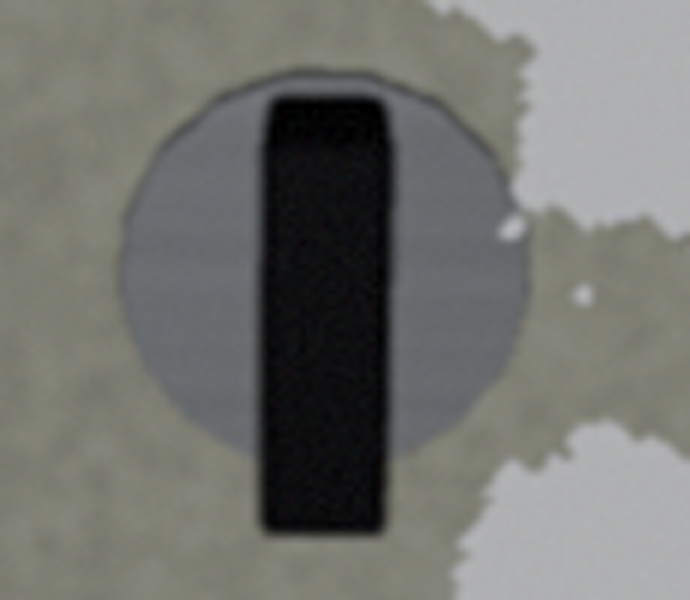

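```bash
python3 - <<'E'
from h import *
f=grab_frame("wrist");g=cv2.cvtColor(f["color"],cv2.COLOR_RGB2GRAY)
xs=np.where(g[256,290:350]<45)[0]+290;ys=np.where(g[200:300,319]<45)[0]+200;print(xs.min(),xs.max(),ys.min(),ys.max())
for p in ((318.7,256.4),(319.2,256.4)):
  X=onz(f,p,51);print(X);goal([X[0],X[1],300],downR(38.1))
E
```

```text
307 328 215 287
[439.72640877 304.56798252  51.        ]
clock 2.73 rotvec [0.002 0.001 0.002] shift [-1.   1.2  0.4] F [ 0.1 -0.9 -0.9] q [ 0.6   0.34  1.92 -0.    0.88 -0.06] op 0.998
[439.96990927 304.75965427  51.        ]
clock 2.73 rotvec [0.002 0.001 0.002] shift [-1.   1.5  0.4] F [ 0.1 -0.9 -0.9] q [ 0.6   0.34  1.92 -0.    0.88 -0.06] op 0.998
```

```bash
python3 -m creep '[[0,0,0,-0.5,0.3,35,0],[0,0,0,-0.5,0.3,35,0],[0,0,0,0,0,20,0],[0,0,0,0,0,0,0]]' >/dev/null
python3 - <<'E'
from h import *
goal([439.3,304.2,199.5],downR(38.1))
f=grab_frame("wrist");cv2.imwrite("pics/w2.png",f["color"][:,:,::-1])
E
```

```text
clock 3.07 rotvec [ 0.012  0.002 -0.006] shift [ 5.1 -2.9 11.1] F [-0.3 -1.6  0.5] q [ 0.59  0.48  1.96 -0.    0.68 -0.06] op 1.007
```

View pics/w2.png

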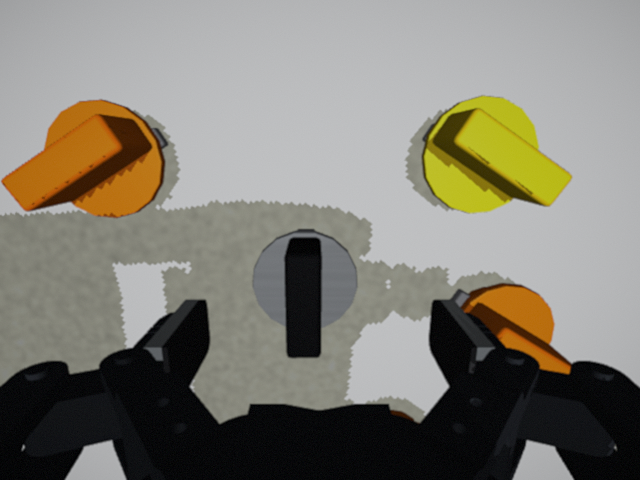

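```bash
python3 -m creep '[[0,0,0,5,-2.9,0,0.35],[0,0,0,0,0,0,0.35],[0,0,0,0,0,0,0.35]]' >/dev/null
python3 - <<'E'
from h import *
goal([439.3,304.2,199.5],downR(38.1))
f=grab_frame("wrist");g=cv2.cvtColor(f["color"],cv2.COLOR_RGB2GRAY)
xs=np.where(g[300,250:390]<45)[0]+250;ys=np.where(g[200:370,319]<45)[0]+200;print(xs.min(),xs.max(),ys.min(),ys.max())
# where is grasp axis at z=51 in image
s=sense();R=toolR(s);z=R.as_matrix()[:,2];P=s["eef_pos"];print(proj(f,[P+z*(51-P[2])/z[2]]))
cv2.imwrite("pics/w3.png",f["color"][:,:,::-1])
E
```

```text
clock 3.37 rotvec [ 0.015  0.002 -0.009] shift [ 1.5 -1.5 15.2] F [-1.1  0.3 -0.3] q [ 0.6   0.47  1.97 -0.    0.69 -0.05] op 0.65
289 389 244 358
[[316.04324685 316.8954448 ]]
```

View pics/w3.png

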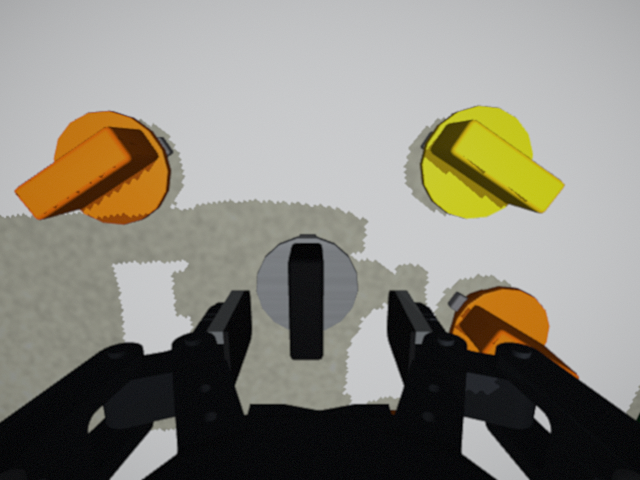

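```bash
python3 - <<'E'
from h import *
f=grab_frame("wrist");g=cv2.cvtColor(f["color"],cv2.COLOR_RGB2GRAY)
for v in (265,300,340,352):
  xs=np.where(g[v,265:345]<45)[0]+265;print(v,xs.min(),xs.max())
c=(xs.min()+xs.max())/2
X=onz(f,(c,310.5),51);print(c,X.round(1));goal([X[0],X[1],199.5],downR(38.1))
E
```

```text
265 288 322
300 289 322
340 290 321
352 291 321
306.0 [438.7 305.   51. ]
clock 3.47 rotvec [ 0.015  0.002 -0.009] shift [ 2.4 -1.5 15.2] F [-1.7 -0.5 -0.3] q [ 0.6   0.47  1.97 -0.    0.69 -0.05] op 0.651
```

```bash
python3 -m creep '[[0.015,0.002,-0.009,2.4,-1.5,8,0.4],[0,0,0,0,0,0,0.4]]' >/dev/null
python3 - <<'E'
from h import *
f=grab_frame("wrist");g=cv2.cvtColor(f["color"],cv2.COLOR_RGB2GRAY)
xs=np.where(g[340,275:355]<45)[0]+275;print(xs.min(),xs.max())
goal([438.7,305,199.5],downR(38.1))
s=sense();R=toolR(s);z=R.as_matrix()[:,2];P=s["eef_pos"];print(proj(f,[P+z*(51-P[2])/z[2]]))
E
```

```text
296 330
clock 3.68 rotvec [0.004 0.    0.   ] shift [-0.1 -0.9  8.9] F [0.2 0.2 0.3] q [ 0.6   0.49  1.97  0.    0.69 -0.06] op 0.598
[[317.51765029 325.61940801]]
```

```bash
python3 -m creep '[[0.004,0,0,0,-1.5,9,0.4],[0,0,0,0,0,0,0.4]]' >/dev/null
python3 - <<'E'
from h import *
goal([438.7,305,199.5],downR(38.1))
f=grab_frame("wrist");cv2.imwrite("pics/w4.png",f["color"][:,:,::-1])
s=sense();R=toolR(s);z=R.as_matrix()[:,2];P=s["eef_pos"];print(proj(f,[P+z*(51-P[2])/z[2]]))
E
```

```text
clock 3.85 rotvec [0.    0.    0.001] shift [-0.3  0.5 -0.4] F [-0.7  0.2 -0.8] q [ 0.61  0.5   1.97 -0.    0.67 -0.06] op 0.598
[[317.22963241 337.12514516]]
```

View pics/w4.png

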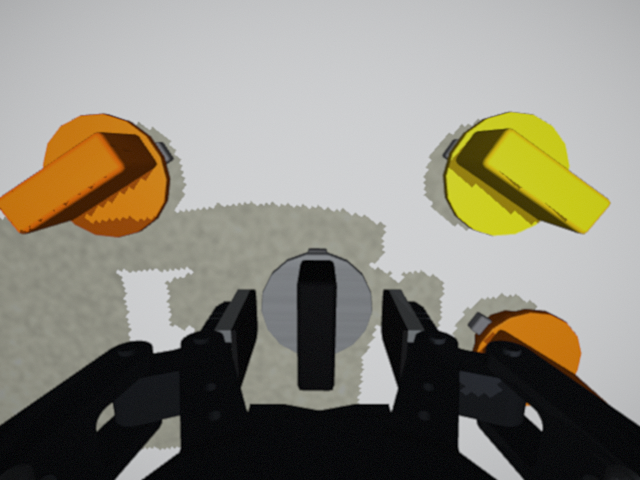

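```bash
python3 -m creep '[[0,0,0,0,0,0,0.7],[0,0,0,0,0,0,1],[0,0,0,0,0,0,1],[0,0,0,0,0,0,1],[0,0,0,0,0,0,1],[0,0,0,0,0,0,1]]' 90
python3 - <<'E'
from h import *
goal([438.7,305,199.5],downR(38.1))
f=grab_frame("wrist");cv2.imwrite("pics/w5.png",f["color"][:,:,::-1])
E
```

```text
clock: 4.4
eef_pos: [438.5, 305.1, 199.2]
tcp_rot: [3.141, 0.0, 2.236]
contact_force: [-0.4, 0.0, -2.3]
opening: 0.144
clock 4.4 rotvec [0.001 0.    0.001] shift [-0.3  0.1 -0.3] F [-0.4  0.  -2.3] q [ 0.61  0.5   1.97 -0.    0.67 -0.06] op 0.144
```

View pics/w5.png

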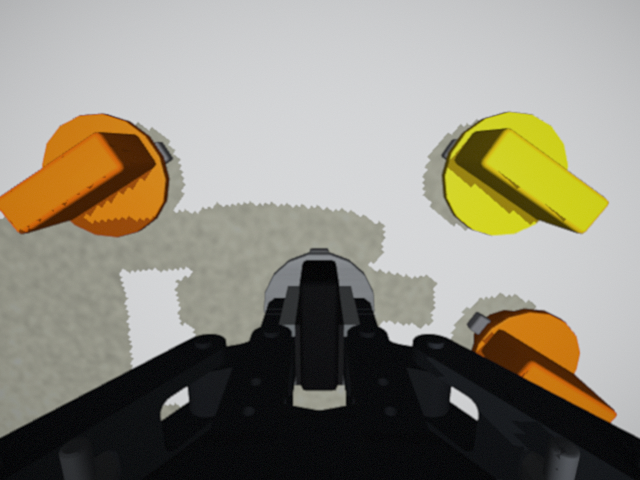

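```bash
cat >> h.py <<'E'
O=np.array([582.3,-11.1,71.5]);YAW=167.3;L=199.2
def sock(yaw=None):
    return Rot.from_euler('ZY',[YAW if yaw is None else yaw,-26],degrees=True)
def ins(bar,h,O_=None,L_=None):
    "bar angle deg in socket frame, h: nose end z in socket frame -> goal"
    S=sock().as_matrix();a=np.radians(bar+90);y=S@[np.cos(a),np.sin(a),0];z=-S[:,2]
    return (O if O_ is None else O_)+S[:,2]*((L if L_ is None else L_)+h),Rot.from_matrix(np.c_[np.cross(y,z),y,z])
E
python3 -m creep '[[0,0,0,0,0,-20,1],[0,0,0,0,0,-35,1],[0,0,0,0,0,-35,1],[0,0,0,0,0,-35,1],[0,0,0,0,0,0,1]]' 
python3 - <<'E'
from h import *
print(sock().as_matrix().round(3))
P,R=ins(60,70);print(P,R.as_matrix().round(2));goal(P,R)
f=grab_frame("wrist");cv2.imwrite("pics/w6.png",f["color"][:,:,::-1])
E
```

```text
clock: 4.87
eef_pos: [437.5, 304.4, 326.4]
tcp_rot: [-3.134, -0.0, 2.236]
contact_force: [1.7, 1.4, -1.4]
opening: 0.146
[[-0.877 -0.22   0.428]
 [ 0.198 -0.976 -0.096]
 [ 0.438  0.     0.899]]
[697.42235617 -37.04394345 313.45535726] [[ 0.63  0.65 -0.43]
 [ 0.75 -0.66  0.1 ]
 [-0.22 -0.38 -0.9 ]]
clock 4.87 rotvec [0.479 0.094 1.384] shift [-429.1   -6.3   12.9] F [ 1.7  1.4 -1.4] q [ 0.61  0.31  1.9  -0.    0.94 -0.06] op 0.146
```

View pics/w6.png

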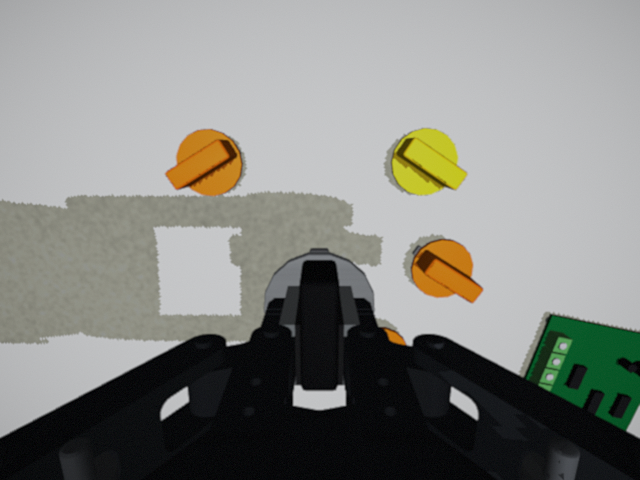

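```bash
cat >> h.py <<'E'
from scipy.spatial.transform import Slerp
def rows(P,R,n,g=1):
    s=sense();R0=toolR(s);sl=Slerp([0,1],Rot.concatenate([R0,R]));p0=s["eef_pos"]
    for i in range(n):
        a,b=sl(i/n),sl((i+1)/n);d=a.inv().apply((np.array(P)-p0)/n);w=(a.inv()*b).as_rotvec()
        print([round(float(v),3) for v in w]+[round(float(v),1) for v in d])
E
python3 - <<'E'
from h import *
P,R=ins(60,90);goal(P,R);rows(P,R,14)
E
```

```text
clock 4.92 rotvec [0.477 0.096 1.384] shift [-435.9   -0.    -7.7] F [-0.2 -0.6 -1.4] q [ 0.61  0.31  1.9  -0.    0.94 -0.06] op 0.146
[0.034, 0.007, 0.099, -31.1, -0.0, -0.5]
[0.034, 0.007, 0.099, -31.0, 3.0, -0.8]
[0.034, 0.007, 0.099, -30.5, 6.1, -1.2]
[0.034, 0.007, 0.099, -29.8, 9.0, -1.6]
[0.034, 0.007, 0.099, -28.7, 11.8, -2.2]
[0.034, 0.007, 0.099, -27.4, 14.5, -2.8]
[0.034, 0.007, 0.099, -25.8, 17.0, -3.6]
[0.034, 0.007, 0.099, -24.0, 19.4, -4.3]
[0.034, 0.007, 0.099, -21.9, 21.5, -5.2]
[0.034, 0.007, 0.099, -19.7, 23.3, -6.1]
[0.034, 0.007, 0.099, -17.3, 24.9, -7.1]
[0.034, 0.007, 0.099, -14.7, 26.3, -8.0]
[0.034, 0.007, 0.099, -12.0, 27.3, -9.0]
[0.034, 0.007, 0.099, -9.2, 28.0, -10.1]
```

```bash
python3 -m creep '[[0.034,0.007,0.099,-31,0,-5,1],[0.034,0.007,0.099,-31,3,-3,1],[0.034,0.007,0.099,-30.5,6,-2,1],[0.034,0.007,0.099,-30,9,-2,1],[0.034,0.007,0.099,-28.7,12,-2,1],[0.034,0.007,0.099,-27.5,14.5,-3,1],[0.034,0.007,0.099,-26,17,-3.5,1],[0.034,0.007,0.099,-24,19.5,-4.5,1]]'
python3 - <<'E'
from h import *
P,R=ins(60,90);goal(P,R);rows(P,R,6)
E
```

```text
clock: 5.58
eef_pos: [588.9, 101.8, 328.1]
tcp_rot: [-2.852, 0.067, 1.424]
contact_force: [0.6, 1.2, -0.8]
opening: 0.146
clock 5.58 rotvec [0.186 0.044 0.568] shift [-122.1  132.   -34.4] F [ 0.6  1.2 -0.8] q [0.16 0.47 1.66 0.03 1.31 0.31] op 0.146
[0.031, 0.007, 0.095, -20.4, 22.0, -5.7]
[0.031, 0.007, 0.095, -18.1, 23.6, -6.6]
[0.031, 0.007, 0.095, -15.8, 25.0, -7.5]
[0.031, 0.007, 0.095, -13.3, 26.2, -8.4]
[0.031, 0.007, 0.095, -10.7, 27.0, -9.3]
[0.031, 0.007, 0.095, -8.1, 27.6, -10.2]
```

```bash
python3 -m creep '[[0.031,0.007,0.095,-20.4,22,-6,1],[0.031,0.007,0.095,-18,23.6,-6.6,1],[0.031,0.007,0.095,-15.8,25,-7.5,1],[0.031,0.007,0.095,-13.3,26,-8.4,1],[0.031,0.007,0.095,-10.7,27,-9.3,1],[0.031,0.007,0.095,-8,27.6,-10,1],[0,0,0,0,0,0,1]]'
python3 - <<'E'
from h import *
P,R=ins(60,90);goal(P,R)
E
```

```text
clock: 6.17
eef_pos: [708.7, -53.8, 317.3]
tcp_rot: [-2.733, 0.244, 0.832]
contact_force: [-1.9, 0.8, -0.9]
opening: 0.146
clock 6.17 rotvec [-0.018  0.007 -0.043] shift [  5.4 -17.3  -9.8] F [-1.9  0.8 -0.9] q [-0.09  0.7   1.31  0.06  1.6   0.68] op 0.146
```

```bash
python3 -m creep '[[-0.018,0.007,-0.043,5.4,-17.3,-9.8,1],[0,0,0,0,0,0,1],[0,0,0,0,0,0,1]]' >/dev/null
python3 - <<'E'
from h import *
P,R=ins(60,90);goal(P,R)
for n in ("wrist","top","scene"):
    f=grab_frame(n);cv2.imwrite(f"pics/{n}7.png",f["color"][:,:,::-1])
    if n=="wrist":
        S=sock().as_matrix();print(proj(f,[O,O+18*S[:,2],O+S@[10,17.3,18],O+S@[-10,-17.3,18]]))
E
python3 -c "
import cv2,numpy as np
s=cv2.imread('pics/scene7.png');cv2.imwrite('pics/s7c.png',cv2.resize(s[120:330,180:420],None,fx=3,fy=2.8))"
```

```text
clock 6.42 rotvec [-0.004  0.002  0.001] shift [-0.  -2.4 -5.1] F [ 0.5  0.8 -2.9] q [-0.07  0.68  1.32  0.07  1.59  0.66] op 0.145
[[316.6174677  241.87032698]
 [316.34582981 248.77223231]
 [316.35653288 277.08056612]
 [316.33472663 219.22905424]]
```

View pics/wrist7.png

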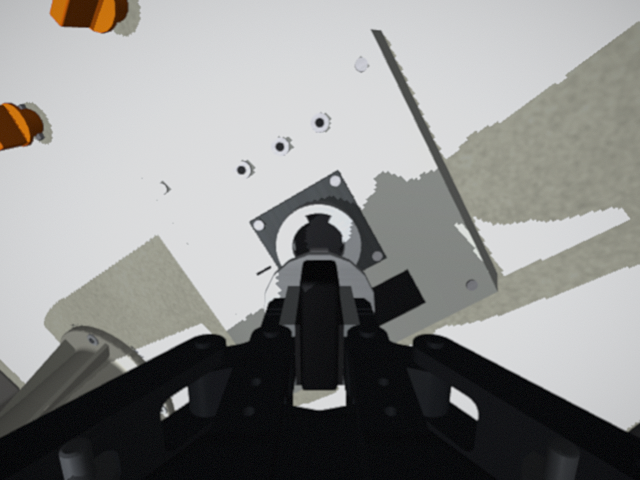

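View pics/s7c.png

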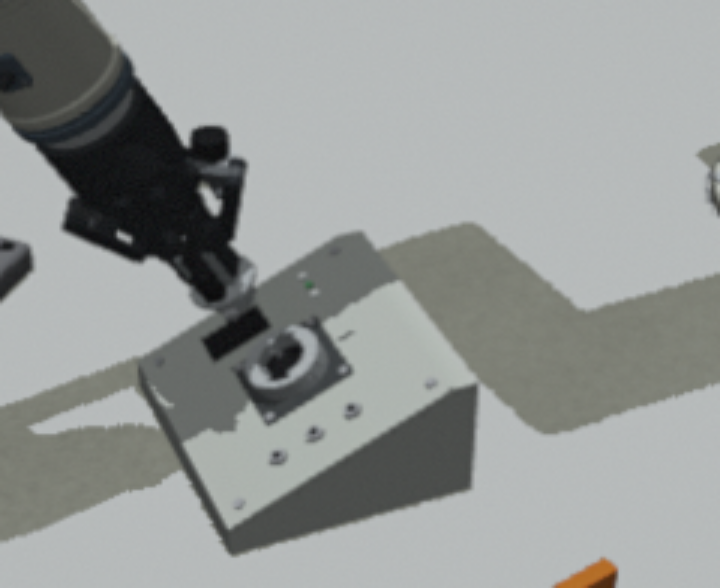

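```bash
cat > sc.py <<'E'
from h import *
import sys
f=grab_frame("wrist");I=f["color"];cv2.imwrite(f"pics/{sys.argv[1]}.png",cv2.resize(I[160:280,240:400,::-1],None,fx=5,fy=5,interpolation=cv2.INTER_CUBIC))
g=cv2.cvtColor(I,cv2.COLOR_RGB2GRAY).astype(float)
S=sock().as_matrix();n=S[:,2]
s=sense();print(s["eef_pos"].round(1),toolR(s).as_matrix()[:,2].round(4),-n.round(4))
def onpanel(p,h):
    o,d=ray(f,p);return o+d*(((O+n*h-o)@n)/(d@n))
pts=eval(sys.argv[2]) if len(sys.argv)>2 else []
for p in pts:
    x,y=map(int,p);w=g[y-7:y+8,x-7:x+8];m=(w>w.min()+.6*(w.max()-w.min())).astype(np.uint8)
    nn,lab,st,ce=cv2.connectedComponentsWithStats(m);k=lab[7,7];c=ce[k]+[x-7,y-7]
    q=onpanel(c,3);print(c.round(1),st[k][4],"socket frame",(S.T@(q-O)).round(1))
E
python3 sc.py w8 "[(258,225),(335,181),(377,256)]"
```

```text
[705.7 -39.9 327.1] [-0.4306  0.0981 -0.8972] [-0.4276  0.0964 -0.8988]
[258.8 225.3] 78 socket frame [ 28.7 -31.4   3. ]
[335.  181.2] 85 socket frame [-32.3 -31.4   3. ]
[376.9 255.8] 66 socket frame [-32.4  29.5   3. ]
```

View pics/w8.png

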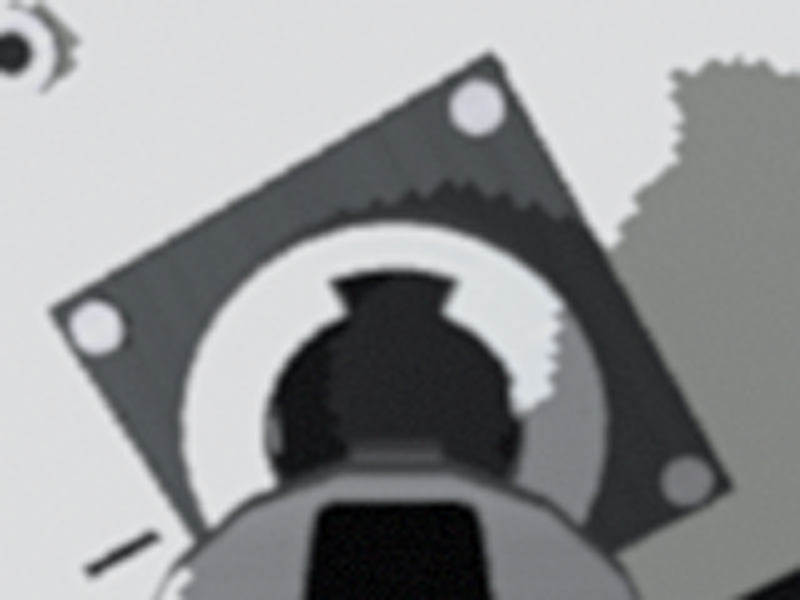

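```bash
python3 - <<'E'
from h import *
f=grab_frame("wrist");g=cv2.cvtColor(f["color"],cv2.COLOR_RGB2GRAY)
s=sense();R=toolR(s);P=s["eef_pos"]
A=lambda d,x=0,y=0:proj(f,[P+R.apply([x,y,d])])[0].round(1)
print("axis top",A(148.2),"ends",A(148.2,22),A(148.2,-22),"sides",A(148.2,0,7),A(148.2,0,-7),"flange",A(175.2,24),A(175.2,0,24),A(175.2,0,-24))
for v in (275,290,300): print(v,g[v,255:385:5])
cv2.imwrite("pics/w9.png",cv2.resize(f["color"][245:405,240:400,::-1],(640,600)))
E
```

```text
axis top [317.9 340.3] ends [317.9 282.1] [317.9 393.5] sides [337.6 340.3] [298.2 340.3] flange [318.  253.8] [374.3 307.9] [261.7 307.8]
275 [223 216 221 223 207 130 131 130 130  99   8  10   8  10   7  10   3 128
 126 125 125 126  88 133 132 132]
290 [221 221 187 221 221 156 130  52  52  17  43  22  19  19  16  15  14  47
  53  53 126 125 124 123  18  15]
300 [221 222 206 188   4  11  51  52  53  12  19  15  22  19  14  15  14  31
  52  53  18  10  22 122  25  19]
```

View pics/w9.png

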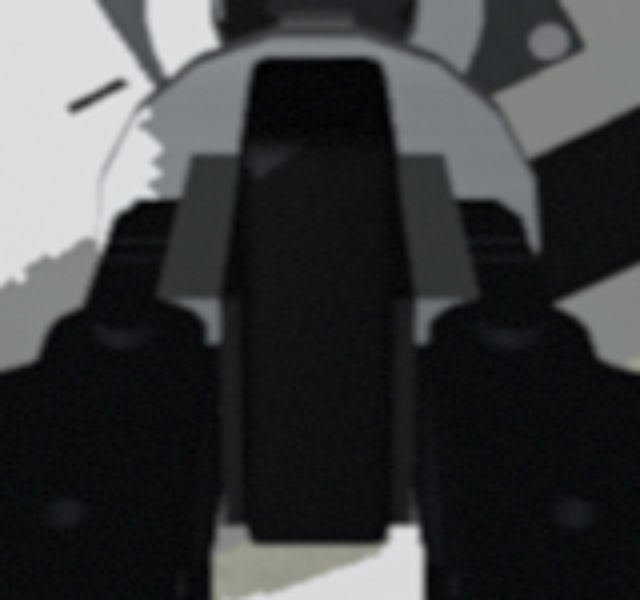

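```bash
sed -i 's/^O=np.array.*;YAW/O=np.array([583.8,-10.2,71.8]);YAW/' h.py; python3 - <<'E'
from h import *
P,R=ins(60,26);goal(P,R)
E
```

```text
clock 6.67 rotvec [-0.004  0.001  0.   ] shift [ 1.6 -1.7 59.4] F [-0.   0.1 -2.7] q [-0.07  0.68  1.32  0.07  1.6   0.66] op 0.147
```

```bash
python3 -m creep '[[-0.004,0.001,0,0.6,-0.7,12,1],[0,0,0,0.5,-0.5,20,1],[0,0,0,0.5,-0.5,20,1],[0,0,0,0,0,5,1],[0,0,0,0,0,0,1],[0,0,0,0,0,0,1]]'
python3 - <<'E'
from h import *
P,R=ins(60,26);goal(P,R)
E
python3 sc.py w10
```

```text
clock: 7.17
eef_pos: [680.8, -30.6, 277.0]
tcp_rot: [-2.746, 0.219, 0.872]
contact_force: [0.5, -0.1, -0.9]
opening: 0.145
clock 7.17 rotvec [ 0.005 -0.002  0.002] shift [-0.7  1.5  2.7] F [ 0.5 -0.1 -0.9] q [-0.06  0.69  1.42  0.07  1.48  0.66] op 0.145
[681.  -30.7 277.3] [-0.4231  0.0945 -0.9011] [-0.4276  0.0964 -0.8988]
```

View pics/w10.png

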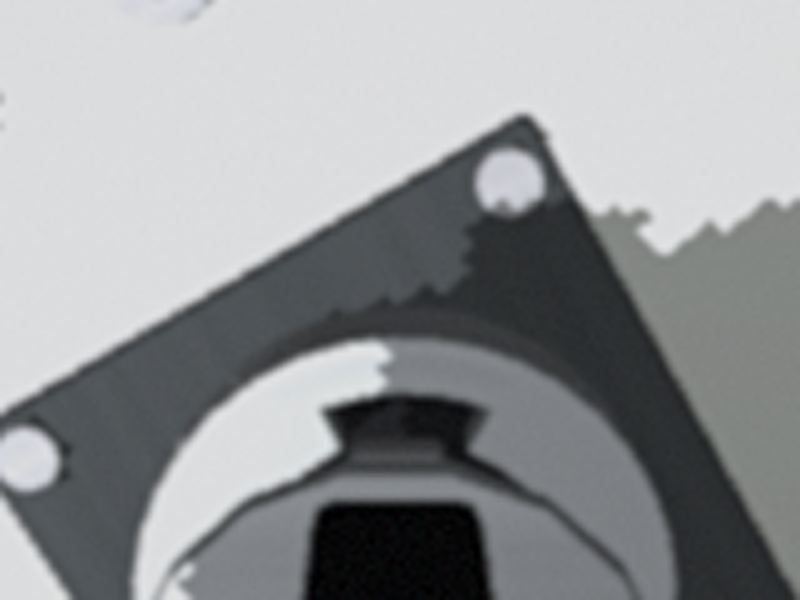

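```bash
python3 - <<'E'
from h import *
f=grab_frame("wrist")
S=sock().as_matrix();print(proj(f,[O+S@[a,b,3] for a,b in ((30.5,-30.5),(-30.5,-30.5),(-30.5,30.5))]))
E
python3 sc.py w11 "[(246,251),(342,196)]"; python3 - <<'E'
import cv2;from h import *
f=grab_frame("wrist");cv2.imwrite("pics/w12.png",f["color"][:,:,::-1])
E
```

```text
[[242.72082184 252.19337973]
 [339.64831453 196.98508699]
 [391.78995511 290.15690309]]
[681.3 -30.8 277.7] [-0.422   0.0946 -0.9017] [-0.4276  0.0964 -0.8988]
[244.2 251.5] 123 socket frame [ 29.4 -30.4   3. ]
[340.6 195.8] 126 socket frame [-31.5 -30.7   3. ]
```

View pics/w12.png

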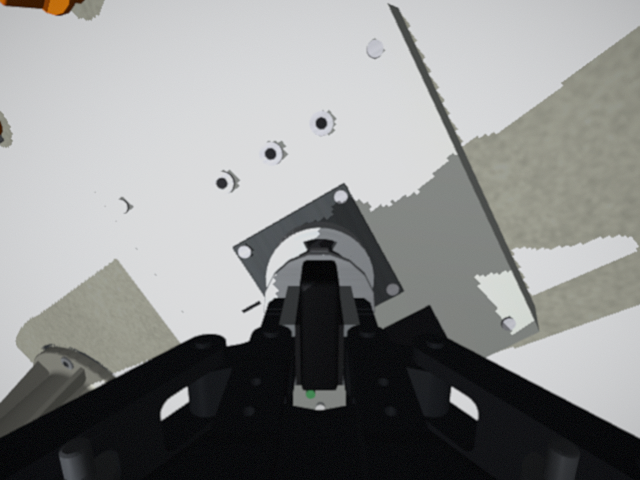

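```bash
sed -i 's/^O=np.array.*;YAW/O=np.array([583.7,-9.9,71.7]);YAW/' h.py; python3 - <<'E'
from h import *
P,R=ins(60,24);goal(P,R)
E
```

```text
clock 7.37 rotvec [ 0.006 -0.003  0.002] shift [-0.6  1.   5.8] F [ 0.5  0.6 -1.7] q [-0.06  0.69  1.42  0.07  1.48  0.66] op 0.144
```

```bash
python3 -m creep '[[0.006,-0.003,0.002,-0.6,1,5.5,1],[0,0,0,0,0,0,1],[0,0,0,0,0,0,1]]'
python3 - <<'E'
from h import *
P,R=ins(60,16);goal(P,R)
E
python3 sc.py w13 "[(246,251),(342,196)]"
```

```text
clock: 7.62
eef_pos: [680.1, -31.8, 273.6]
tcp_rot: [-2.744, 0.22, 0.87]
contact_force: [-0.0, -1.1, -0.9]
opening: 0.143
clock 7.62 rotvec [ 0.002 -0.001  0.   ] shift [ 0.  -0.4  9.6] F [-0.  -1.1 -0.9] q [-0.07  0.69  1.43  0.07  1.47  0.66] op 0.143
[679.9 -31.9 273.5] [-0.426   0.0964 -0.8996] [-0.4276  0.0964 -0.8988]
[243.  252.3] 105 socket frame [ 28.9 -29.6   3. ]
[340.1 195.6] 132 socket frame [-31.6 -30.1   3. ]
```

View pics/w13.png

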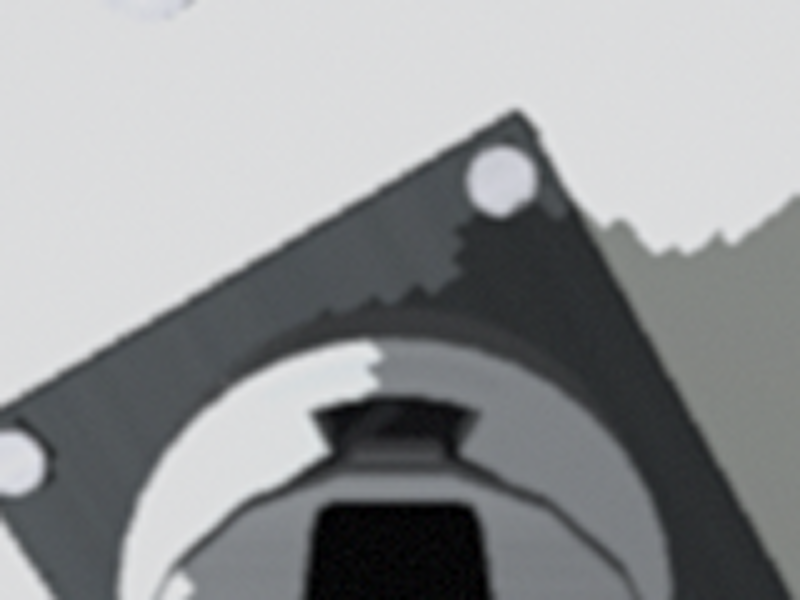

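```bash
python3 -m creep '[[0.002,-0.001,0,0,0,5,1],[0,0,0,0,0,5,1],[0,0,0,0,0,0,1]]'
python3 - <<'E'
from h import *
P,R=ins(60,12);goal(P,R)
E
python3 sc.py w14
```

```text
clock: 7.92
eef_pos: [675.4, -30.9, 263.9]
tcp_rot: [-2.742, 0.221, 0.87]
contact_force: [-0.5, -0.1, -1.1]
opening: 0.145
clock 7.92 rotvec [-0.    -0.001 -0.   ] shift [ 0.1 -0.5  2.8] F [-0.5 -0.1 -1.1] q [-0.07  0.69  1.44  0.07  1.45  0.66] op 0.145
[675.6 -30.9 264.2] [-0.4274  0.097  -0.8988] [-0.4276  0.0964 -0.8988]
```

View pics/w14.png

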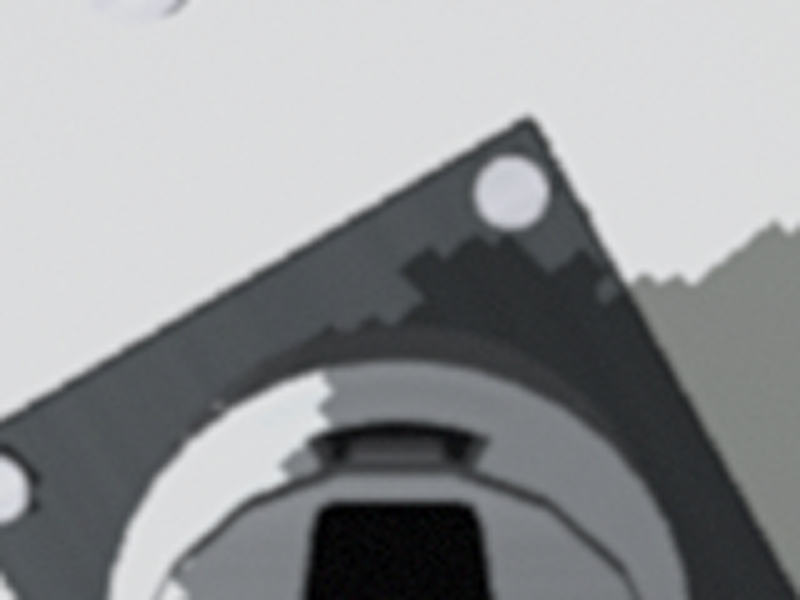

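```bash
python3 -m creep '[[0,0,0,0,-0.3,3,1],[0,0,0,0,0,3,1],[0,0,0,0,0,0,1]]'
python3 - <<'E'
from h import *
P,R=ins(60,1.5);goal(P,R)
E
```

```text
clock: 8.22
eef_pos: [672.6, -30.1, 258.3]
tcp_rot: [-2.742, 0.22, 0.87]
contact_force: [-0.1, 0.4, -1.6]
opening: 0.144
clock 8.22 rotvec [-0.    -0.001 -0.   ] shift [ 0.1 -0.1  7. ] F [-0.1  0.4 -1.6] q [-0.06  0.7   1.45  0.07  1.44  0.66] op 0.144
```

```bash
python3 -m creep '[[0,0,0,0,0,3,1],[0,0,0,0,0,2,1],[0,0,0,0,0,0,1]]'
python3 - <<'E'
from h import *
P,R=ins(60,1.5);goal(P,R)
E
python3 sc.py w15
```

```text
clock: 8.47
eef_pos: [670.2, -29.5, 253.3]
tcp_rot: [-2.742, 0.221, 0.87]
contact_force: [-0.4, 0.6, -1.6]
opening: 0.147
clock 8.47 rotvec [-0.    -0.001 -0.   ] shift [ 0.1 -0.1  1.4] F [-0.4  0.6 -1.6] q [-0.06  0.7   1.46  0.07  1.43  0.66] op 0.147
[670.2 -29.5 253.4] [-0.4275  0.0969 -0.8988] [-0.4276  0.0964 -0.8988]
```

View pics/w15.png

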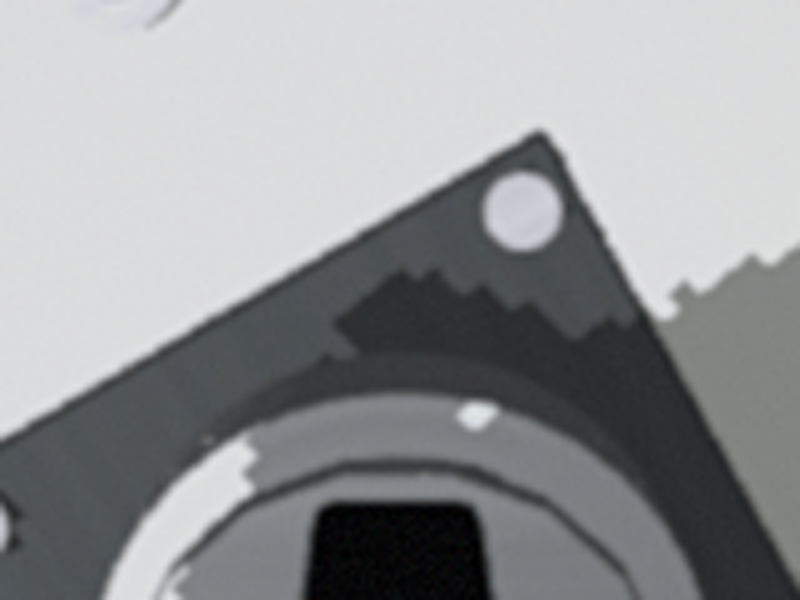

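```bash
python3 -m creep '[[0,0,0,0,0,1.5,1],[0,0,0,0,0,0,1]]'; python3 -m creep '[[0,0,0,0,0,1,1],[0,0,0,0,0,0,1]]'
python3 - <<'E'
from h import *
P,R=ins(60,1.5);goal(P,R)
E
```

```text
clock: 8.68
eef_pos: [669.6, -29.3, 252.1]
tcp_rot: [-2.742, 0.22, 0.87]
contact_force: [-0.7, 0.3, -1.8]
opening: 0.146
clock: 8.85
eef_pos: [669.7, -29.3, 252.0]
tcp_rot: [-2.743, 0.219, 0.87]
contact_force: [1.1, 0.9, -1.6]
opening: 0.145
clock 8.85 rotvec [ 0.001 -0.002  0.   ] shift [-0.1 -0.1  0. ] F [ 1.1  0.9 -1.6] q [-0.06  0.7   1.46  0.07  1.43  0.66] op 0.145
```

```bash
python3 -m creep '[[0,0,0,0,0,2,1],[0,0,0,0,0,0,1]]'; python3 -m creep '[[0,0,0,0,0,2,1],[0,0,0,0,0,0.5,1]]'
python3 - <<'E'
from h import *
P,R=ins(60,1.5);goal(P,R)
E
```

```text
clock: 9.02
eef_pos: [669.7, -29.2, 252.3]
tcp_rot: [-2.745, 0.218, 0.869]
contact_force: [-0.2, -0.0, -0.5]
opening: 0.146
clock: 9.18
eef_pos: [669.5, -29.1, 251.9]
tcp_rot: [-2.747, 0.216, 0.869]
contact_force: [0.2, -0.4, -0.3]
opening: 0.142
clock 9.18 rotvec [ 0.005 -0.005  0.   ] shift [-0.1  0.1 -0.2] F [ 0.2 -0.4 -0.3] q [-0.06  0.7   1.47  0.07  1.42  0.66] op 0.142
```

```bash
python3 -m creep '[[0.003,-0.003,0.05,0,0,2.5,1],[0,0,0.05,0,0,2.5,1],[0,0,0.05,0,0,2.5,1],[0,0,0.05,0,0,2.5,1]]' 110
python3 - <<'E'
from h import *
P,R=ins(0,1.5);goal(P,R);print(sense()["wrist_torque"])
E
```

```text
clock: 9.52
eef_pos: [669.3, -28.9, 252.0]
tcp_rot: [-2.803, 0.286, 0.67]
contact_force: [1.6, -1.5, 17.8]
opening: 0.139
clock 9.52 rotvec [ 0.004 -0.014  0.843] shift [-0.   0.3 -0.3] F [ 1.6 -1.5 17.8] q [-0.06  0.7   1.47  0.07  1.41  0.86] op 0.139
[0.06837494 1.22807027 0.36401795]
```

```bash
python3 -m creep '[[0.003,-0.01,0.07,0,0,2,1],[0,0,0.07,0,0,2,1],[0,-0.003,0.07,0,0,2,1],[0,0,0.07,0,0,2,1],[0,-0.003,0.07,0,0,2,1]]'
python3 - <<'E'
from h import *
P,R=ins(0,1.5);goal(P,R);s=sense();print(toolR(s).inv().apply(s["wrist_torque"]))
f=grab_frame("wrist");cv2.imwrite("pics/w16.png",f["color"][:,:,::-1])
E
```

```text
clock: 9.93
eef_pos: [669.4, -28.6, 252.0]
tcp_rot: [-2.932, 0.389, 0.298]
contact_force: [3.4, -1.3, 11.8]
opening: 0.139
clock 9.93 rotvec [ 0.008 -0.013  0.478] shift [-0.1  0.6 -0.2] F [ 3.4 -1.3 11.8] q [-0.06  0.7   1.47  0.06  1.41  1.23] op 0.139
[ 0.18149896 -0.3155259  -0.078342  ]
```

View pics/w16.png

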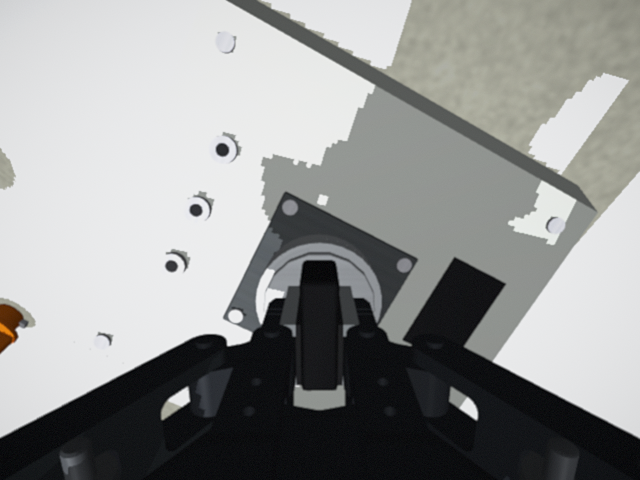

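```bash
python3 -m creep '[[0.003,-0.005,0.07,0,0.3,2,1],[0,-0.003,0.07,0,0,2,1],[0.002,-0.003,0.07,0,0,2,1],[0,-0.003,0.07,0,0,2,1],[0,-0.003,0.07,0,0,2,1]]'
python3 - <<'E'
from h import *
P,R=ins(0,1.5);goal(P,R);s=sense();print(toolR(s).inv().apply(s["wrist_torque"]))
E
```

```text
clock: 10.4
eef_pos: [669.9, -29.1, 251.7]
tcp_rot: [-3.094, 0.44, -0.101]
contact_force: [3.6, -0.4, 11.5]
opening: 0.137
clock 10.4 rotvec [ 0.004 -0.011  0.109] shift [-0.5  0.1 -0.2] F [ 3.6 -0.4 11.5] q [-0.06  0.7   1.47  0.07  1.42  1.6 ] op 0.137
[ 0.06382378 -0.40826028 -0.18473378]
```

```bash
python3 -m creep '[[0.002,-0.005,0.06,0,0,2,1],[0,-0.003,0.05,0,0,2,1],[0,-0.003,0.05,0,0,2,1]]'
cat > t.py <<'E'
from h import *
P,R=ins(0,1.5);goal(P,R);s=sense();print(toolR(s).inv().apply(s["wrist_torque"]))
E
python3 t.py
```

```text
clock: 10.65
eef_pos: [669.9, -30.0, 251.6]
tcp_rot: [3.11, 0.444, -0.287]
contact_force: [2.9, -2.0, 11.7]
opening: 0.142
clock 10.65 rotvec [ 0.003 -0.009 -0.059] shift [-0.8 -0.6 -0.2] F [ 2.9 -2.  11.7] q [-0.06  0.7   1.47  0.07  1.42  1.76] op 0.142
[-0.13124687 -0.33194849 -1.36748649]
```

```bash
python3 -m creep '[[0,-0.005,0.05,0,0,1.5,1],[0,-0.003,0.05,0,0,1.5,1]]'; python3 t.py
python3 - <<'E'
from h import *
f=grab_frame("wrist");cv2.imwrite("pics/w17.png",f["color"][:,:,::-1])
E
```

```text
clock: 10.82
eef_pos: [670.3, -30.0, 251.4]
tcp_rot: [3.063, 0.441, -0.397]
contact_force: [3.1, -1.7, 9.7]
opening: 0.141
clock 10.82 rotvec [ 0.003 -0.007 -0.158] shift [-1.2 -0.4 -0.2] F [ 3.1 -1.7  9.7] q [-0.06  0.7   1.46  0.07  1.42  1.86] op 0.141
[-0.16365584  0.02331234 -2.99985377]
```

View pics/w17.png

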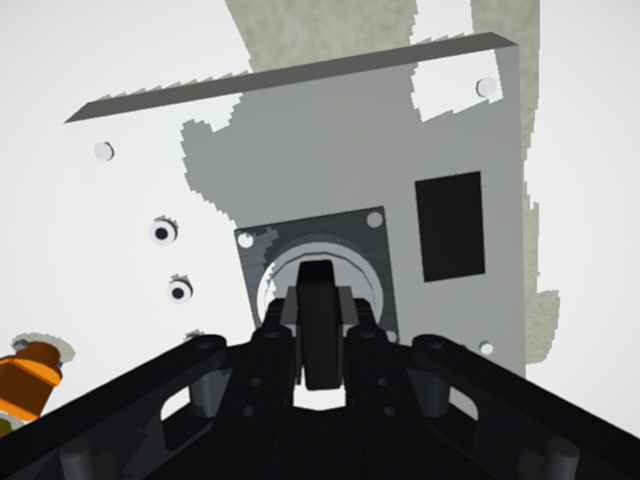

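```bash
python3 -m creep '[[0,0,-0.09,0,0,0,1],[0,0,0,0,0,0,1]]'; python3 t.py
```

```text
clock: 11.03
eef_pos: [670.2, -29.8, 251.7]
tcp_rot: [3.105, 0.446, -0.295]
contact_force: [1.0, -1.1, 4.2]
opening: 0.14
clock 11.03 rotvec [ 0.004 -0.007 -0.066] shift [-0.9 -0.3  0. ] F [ 1.  -1.1  4.2] q [-0.06  0.7   1.46  0.06  1.42  1.77] op 0.14
[-0.14755336 -0.1088732  -1.09639497]
```

```bash
python3 -m creep '[[0,0,-0.02,0,0,0,0.75],[0,0,0,0,0,0,0.6],[0,0,0,0,0,0,0.55],[0,0,0,0,0,0,0.55]]' 20; python3 t.py
python3 -m creep '[[0,0,0,0,0,-15,0.55],[0,0,0,0,0,-35,0.55],[0,0,0,0,0,-35,0.55],[0,0,0,0,0,0,0.55]]'
python3 - <<'E'
from h import *
f=grab_frame("wrist");cv2.imwrite("pics/w18.png",f["color"][:,:,::-1])
E
```

```text
clock: 11.37
eef_pos: [669.8, -29.7, 250.8]
tcp_rot: [3.112, 0.448, -0.279]
contact_force: [-0.2, 0.3, -0.1]
opening: 0.448
clock 11.37 rotvec [ 0.004 -0.005 -0.052] shift [-0.9 -0.3 -1. ] F [-0.2  0.3 -0.1] q [-0.06  0.7   1.46  0.07  1.42  1.76] op 0.448
[-0.00083384  0.24429174  0.02503305]
clock: 11.7
eef_pos: [705.7, -37.6, 327.0]
tcp_rot: [3.109, 0.454, -0.285]
contact_force: [0.3, 0.1, 1.4]
opening: 0.449
```

View pics/w18.png

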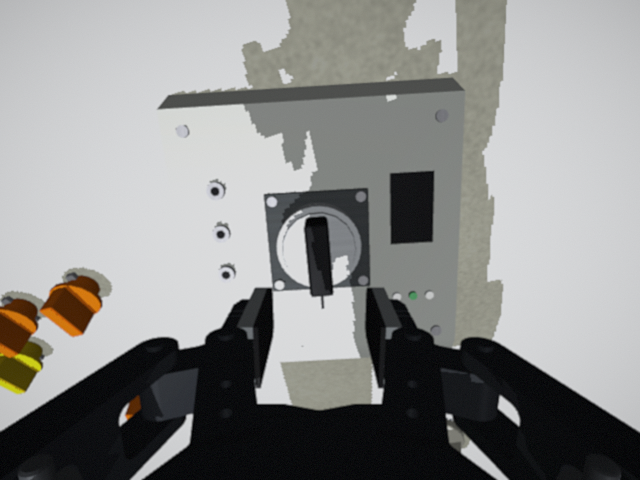

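```bash
python3 - <<'E'
from h import *
f=grab_frame("wrist");I=f["color"];cv2.imwrite("pics/w19.png",cv2.resize(I[180:310,255:385,::-1],(600,600),interpolation=cv2.INTER_CUBIC))
g=cv2.cvtColor(I,cv2.COLOR_RGB2GRAY)
S=sock().as_matrix();n=S[:,2]
def onp(p,h):
    o,d=ray(f,p);return S.T@(o+d*(((O+n*h-o)@n)/(d@n))-O)
L=[];Rr=[]
for v in range(236,292,4):
    xs=np.where(g[v,290:345]<45)[0]+290
    L.append((xs.min(),v));Rr.append((xs.max(),v))
for E_ in (L,Rr):
    q=np.array([onp(p,52.5)[:2] for p in E_]);k=np.polyfit(q[:,0],q[:,1],1);print("edge angle deg",np.degrees(np.arctan(k[0])).round(1),"y at 0",k[1].round(1),q[[0,-1]].round(1).tolist())
sc=[(271.5,202),(360.5,196.5),(363,280.5)]
for p in sc: print(onp(p,3).round(1))
E
```

```text
edge angle deg 1.4 y at 0 -5.3 [[-18.1, -6.0], [12.8, -5.2]]
edge angle deg 1.4 y at 0 6.6 [[-17.4, 6.2], [13.5, 6.9]]
[-30.9 -29.3   3. ]
[-31.1  30.8   3. ]
[29.3 30.9  3. ]
```

View pics/w19.png

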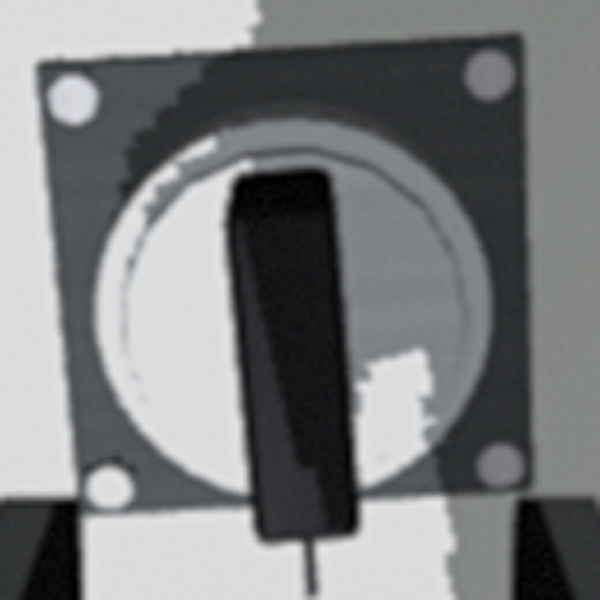

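```bash
python3 -m creep '[[0,0,0,0,0,-40,0.3],[0,0,0,0,0,-40,0.1],[0,0,0,0,0,-20,0],[0,0,0,0,0,0,0]]'
python3 - <<'E'
from h import *
t=grab_frame("top");s=grab_frame("scene")
cv2.imwrite("pics/s20.png",s["color"][:,:,::-1]);cv2.imwrite("pics/s20c.png",cv2.resize(s["color"][205:295,220:340,::-1],(800,600),interpolation=cv2.INTER_CUBIC))
S=sock().as_matrix()
print(proj(s,[O+S@[a,0,52.5] for a in (-22,0,22)]).round(1).tolist())
E
```

```text
clock: 12.13
eef_pos: [744.5, -46.2, 405.7]
tcp_rot: [3.102, 0.475, -0.29]
contact_force: [1.0, 0.8, 0.7]
opening: 0.987
[[257.4, 243.3], [266.4, 237.2], [275.3, 231.2]]
```

View pics/s20.png

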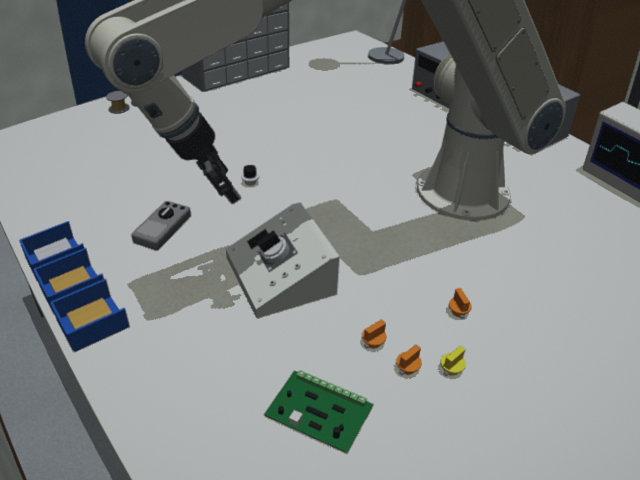

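View pics/s20c.png

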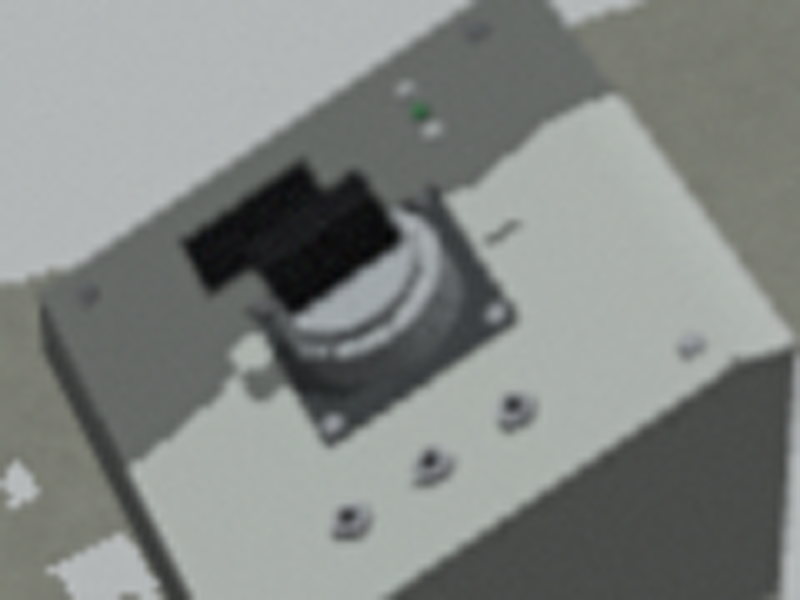

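The scene shows the plug seated flush at about (270,245), with its bar up and down the slope and the gripper clear at (235,200). The cap (250,175), meter (162,225) and board (320,408) are at their starting pixels. I'm handing in.

```bash
python3 -c "
from rig import job
print(job.sign_off())"
```

```text
the job is handed in; nothing more can be done
None
```

The plug is in the socket, turned clockwise to its stop and released. I handed the job in at about 12 s on the robot's clock, well under the 48 s limit.

- **Insertion:** I gripped the black bar and lined the lugs up with the slots using the wrist camera. The plug went in without resistance and stopped within about 0.2 mm of the nominal home depth.
- **Turn:** I pressed lightly (about 10–18 N) while turning it about 60° clockwise. At the stop the turning torque rose to about 3 N·m. I eased part of that off before opening the jaws and backing away along the socket axis.
- **Last checks:** The scene picture shows the plug seated in the socket with the bar up and down the slope. The gripper is clear, with contact force near zero. The cap, meter, board and look-alikes appear where they started.
- **One small disagreement:** After release, the wrist picture put the bar about 1.4° short of the nominal end-stop direction. I put this down to measurement error or slack at the stop, given how clearly the torque rose, and did not grip it again.

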